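# Load an angle bracket under the spring clip of a drilling fixture

## Robot

A 7-joint arm with a two-finger parallel gripper is mounted at the origin on the work surface. World frame = base frame: x ahead of the robot, y to its left, z up, the work surface at z = 0. Lengths are in m, angles in degrees, forces in N, time in s.
With the tool pointing down it reaches from about 0.425 to 0.875 m from the base axis. Payload 4.7 kg.
Tool frame: the origin (TCP) lies on the centre line of the jaws, within the pads' length; the fingertips stand 8 mm ahead of it and the grasp point (between the pads) lies 11 mm behind it; z points along the fingers, x is the direction in which the jaws open and shut, and the axes are right-handed (so a half turn about z gives the same grasp; the last joint's range is limited). The gripper opens to 87 mm and grips with 3 to 60 N. Pads are 19 mm wide; open, the fingers measure 117 mm over their backs; the gripper's body (75 mm by 190 mm) begins 51 mm behind the grasp point.
Start: joints at [71.511, 18.392, -4.016, 83.108, 1.295, 78.541, -3.26], TCP at [0.215, -0.614, 0.205] pointing down, gripper open.
Joint ranges: [-163.93, 163.93], [-17.29, 119.83], [-79.2, 71.16], [3.27, 140.29], [-89.18, 269.18], [5.43, 117.66], [-154.24, 154.24]. Speed limits (degrees/s): [147.25, 147.25, 180, 180, 180, 180, 180].

## Interface

Orientations are given as [roll, pitch, yaw] about the fixed x, y, z axes, in that order (R = Rz(yaw) Ry(pitch) Rx(roll)).
In Python, from cell import telemetry, read_camera, get_calibration, sign_off gives the robot as it stands. The module is installed in compiled form; this text tells all that it offers.
- The arm moves only by the tool carry_out, never from a script. Its arguments are lists of equal length, an entry for each row: "translation": the shift along the tool's x, y, z in cm, a list of three; "turn": the turn about the tool's z in rad; "gripper": the opening, from 0 (shut) to 1 (fully open). In form: {"translation": [[dx, dy, dz], ...], "turn": [turn, ...], "gripper": [gripper, ...]}. A call has 1 to 5 rows; each row is the pose to reach, as a shift and turn from the pose commanded when the call began, along the tool's axes at that moment; what a row does not reach only later rows make up. A row lasts 1/8 s, in which the tool goes at most 62.5 mm and 10.7 degrees, less where a joint would pass 70% of its speed; a pose out of reach is approached as far as the arm can. A call with a gripper value outside its range is refused whole. The fingers move at their own pace and stop on an object; "squeeze" is the grip in N (left out, the last holds). Time passes only in rows, so rows that repeat a pose let the fingers close. It gives the time, the measured TCP pose, the force and the opening at its end, in the units of the state.
- telemetry.get_obs(): the state, without advancing time (a new reading comes with each control period).
- read_camera(name): name is "side" or "top"; returns the picture (400x640x3 uint8, red, green, blue); there is no depth.
- get_calibration(name): a dict with "fx", "fy", "cx", "cy" (pixels), "k1" (the pictures are not rectified: a ray, as slopes to the right and down, at radius r is drawn at 1 + k1 r^2 times it, then the intrinsics apply), "R" (3x3) and "t" (3): a world point X has camera coordinates R X + t. Camera axes: x right, y down, z forward; pixel columns grow to the right and rows downward; lengths in m; the calibration is good to about 2 mm. A picture is of the moment at which its call begins. get_calibration takes no time and is no camera call.
- sign_off(): hands the job in, once; it reports no verdict.
The state is a dict: "time_s": time; "qpos": joint angles; "joint_velocities": joint speeds; "effort": joint torques, N m; "tool_pos": TCP position; "tool_rot": TCP orientation; "force": force on the tool from outside, world axes, zero at the start; "wrist_torque": the same for the moment, N m; "grip_width": finger opening in m.
Only numpy, scipy, OpenCV 4.12 (cv2) and the standard library are available. Lean on these libraries where they do the work, as an engineer would, in place of code of your own. Each camera call takes 0.05 s, during which the arm holds its last target.

## Task

Load the steel angle bracket lying in the channel of the drilling fixture: press the spring clip's long lever down with one fingertip so that the jaw lifts and, keeping it held down, push the bracket along the channel beneath the jaw with the other fingertip until its front edge is fully home against the end stop. Only then let the lever up, so that the jaw springs down and clamps the bracket, and move clear. Only press and push: do not pick up or tip the bracket, and leave everything else on the bench where it is.

Things in the scene. Friction and masses are not known exactly. Their poses are not given: they have to be found in the camera images.
- fixture: Drilling fixture bolted to the bench, base 240 (x) by 150 (y) by 16 mm thick. Origin on the bench under the channel's centreline; base spans x -124..116, y -58..92 mm. x runs along the channel, the way the bracket is pushed; y towards the press lever; z up. Channel floor z 16 mm; rails 8 mm high, 8 wide, 43 mm apart, centred on y 0. Hinge lugs at x -112 and 80, y 26, top z 38 mm.
- stop (a point): End stop: a steel block across the far end of the channel, 24 mm high above the channel floor. The point is the centre of the foot of its face towards the bracket, at fixture x 85, y 0, z 16 mm.
- bracket: Loose L-shaped steel bracket, 0.25 kg, in the channel: flat leg 80 (x) by 40 by 8 mm thick; at its rear end (-x) an upturned leg 8 mm thick, 40 wide, top 32 mm above its underside. Origin: centre of the flat leg's underside; front edge x 40, rear face x -40 mm; axes as the fixture's. Starts with its origin at fixture x -30 to -14 mm, short of the jaw; fully home at fixture x 45 mm.
- clip (a joint): Angle of the spring clip, a rocker hinged along fixture x at y 26.5, z 31 mm. 0: released, lever sloping up outwards by 0.4 rad, jaw 4 mm above the channel floor, blocking the bracket. Grows as the lever is pressed; above 0.15 the bracket passes; 0.4: lever level; 0.55: end of travel. Force at lever_mid: 3 N to start, 8 N at 0.4. Springs back to 0, or about 0.12 with the bracket under the jaw.
- lever_mid (a point): Middle of the top face of the clip's press lever, a flat steel strip 175 mm long (fixture x -105..70), 42 mm wide, 4 mm thick, beside the channel; about fixture y 60 mm. 47 mm above the bench at rest, 33 mm at clip angle 0.4. A fingertip can slide along it in x while pressing.
- jaw (a point): Centre of the underside of the clip's jaw, a steel block 30 (x) by 12 (y) mm over the channel at fixture x 55, y -8 mm; 20 mm above the bench at rest. Its flat arm crosses the channel's lever side, top 38 mm above the bench at rest.
- spare_bracket: Bystander: an identical bracket lying loose on the bench beside the lever side of the fixture. Origin as for the other bracket.
- oil_tin: Bystander: upright aluminium tin, 56 mm diameter, 120 mm high, beside the fixture. Origin: centre of its underside.
- socket: Bystander: upright steel socket, 26 mm diameter, 60 mm high, beyond the end stop. Origin: centre of its underside.
- hammer: Bystander: hammer lying on the bench. Origin on its underside.
- wrench: Bystander: wrench lying on the bench. Origin on its underside.
- collar: Bystander: steel collar, 44 mm diameter, 16 mm high. Origin: centre of its underside.
- jar: Bystander: glass jar, 66 mm diameter, 90 mm high. Origin: centre of its underside.
Things that resemble listed ones, but are neither listed nor needed, are in the scene too. Leave any black or red look-alike of the bracket alone.

How it is judged (in metres and radians):
On the way, in this order (a step that is already met when the one before it is completed fails the run):
1. a fingertip presses the clip's lever down until the jaw is clear, before the bracket is under the jaw (contact force between the fingers and clip above 0.5 N and value of joint clip above 0.15 rad and x of bracket in the frame of fixture below 0.01 m), for 0.2 s.
2. the bracket is fully home against the end stop (within 3 mm) while the lever is still held down (contact force between the fingers and clip above 0.5 N and value of joint clip above 0.15 rad and x of bracket in the frame of fixture above 0.042 m and z of bracket in the frame of fixture below 0.019 m and angle between bracket's own z axis and vertical below 0.06 rad), for 0.2 s.
At the end, for the whole second after the job is handed in: The bracket lies flat on the channel floor, its front edge within 3 mm of the end stop, at rest, and the released clip's jaw rests on it (clip angle 0.06 to 0.2 rad, clamping with over 1 N) (x of bracket in the frame of fixture above 0.042 m and z of bracket in the frame of fixture below 0.019 m and angle between bracket's own z axis and vertical below 0.06 rad and value of joint clip between 0.06 and 0.2 rad and contact force between clip and bracket above 1 N and linear speed of bracket below 0.01 m/s); the robot touches nothing.
It fails at once if the bracket is lifted more than 10 mm or tipped more than 0.25 rad (height (world z) of bracket above 0.026 m or angle between bracket's own z axis and vertical above 0.25 rad).
It fails at once if something else on the bench is moved more than 20 mm (distance of any of spare_bracket, oil_tin, socket, hammer, wrench, collar, jar from where it was at the start of the episode above 0.02 m).
It fails at once if the tin, socket, jar or spare bracket is knocked over (angle between any of oil_tin, socket, jar, spare_bracket's own z axis and vertical above 0.4 rad).
It also fails if it takes over 43 s, if anything falls off the work surface, if the arm or the gripper's body presses on something with over 40 N, if the wrist force passes 120 N, or if a joint passes its speed limit or range.

## Working session

There is one attempt and no reset: what is moved stays moved. The work goes in short steps, Python scripts to look and compute and a tool call to move; the robot and the scene stay as the last step left them, time stands still between calls to the robot, and variables do not carry over. Pictures are saved under pics/ and viewed, and the job is handed in when it is done.

Besides the shell and the picture viewer there is one more tool, called after "Emit:" as name(argument=value, ...) on one line, values as JSON. carry_out: Moves the arm, as the interface text tells. Its arguments: {"type":"object","properties":{"translation":{"type":"array","items":{"type":"array","items":{"type":"number"}}},"turn":{"type":"array","items":{"type":"number"}},"gripper":{"type":"array","items":{"type":"number"}},"squeeze":{"type":"number"}},"required":["translation","turn","gripper"]}

```bash
mkdir -p pics
python3 - <<'E'
from cell import *
import cv2
print(telemetry.get_obs())
for n in("side","top"):
    c=get_calibration(n);print(n,c)
    cv2.imwrite(f"pics/{n}0.png",cv2.cvtColor(read_camera(n),cv2.COLOR_RGB2BGR))
E
```

```text
{'time_s': 0.0, 'qpos': array([71.51058446, 18.43958925, -4.01694523, 83.17381851,  1.2960543 ,
       78.53841813, -3.25940734]), 'joint_velocities': array([-0.04117554,  0.00261344,  0.00849837, -0.07196863, -0.00828721,
       -0.03122581,  0.05080075]), 'effort': array([ 2.36743608e-04, -4.91293859e+01, -4.04054197e-01, -3.12526238e+01,
       -6.40494190e-02,  4.36104834e-02,  1.77113243e-04]), 'tool_pos': array([ 0.21457839, -0.61296327,  0.2038652 ]), 'tool_rot': array([ 1.79993853e+02,  1.06522857e-01, -7.06987198e+01]), 'force': array([-0.46095463, -0.20897555, -0.31533512]), 'wrist_torque': array([-0.00708042,  0.00930403,  0.01445126]), 'grip_width': 0.08698357404814093}
side {'fx': 493.2205582221288, 'fy': 493.2205582221288, 'cx': 326.06220066367626, 'cy': 195.86288789232876, 'k1': -0.06646097740382186, 'R': array([[-0.82834186, -0.5598851 ,  0.01945321],
       [-0.30351615,  0.41931996, -0.85559846],
       [ 0.47087971, -0.71463239, -0.51727445]]), 't': array([0.49355334, 0.24609469, 1.20162033])}
top {'fx': 417.91835929065564, 'fy': 417.91835929065564, 'cx': 319.72082301998773, 'cy': 195.45059232367873, 'k1': -0.01751477134527166, 'R': array([[ 0.01787195, -0.99968013,  0.01789522],
       [-0.98701122, -0.02049777, -0.15933833],
       [ 0.15965417, -0.0148151 , -0.98706183]]), 't': array([-0.02996397,  0.57138123,  1.10592086])}
```

View pics/side0.png

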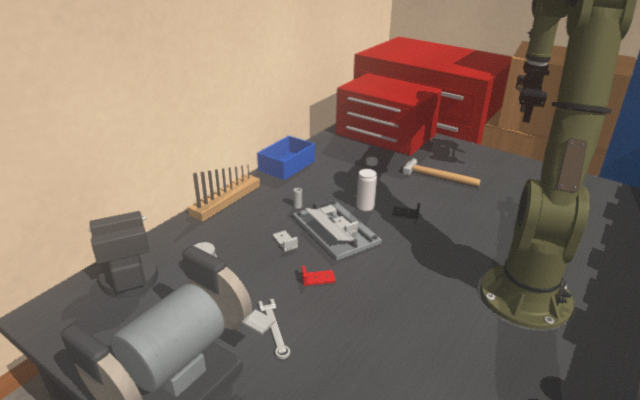

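View pics/top0.png

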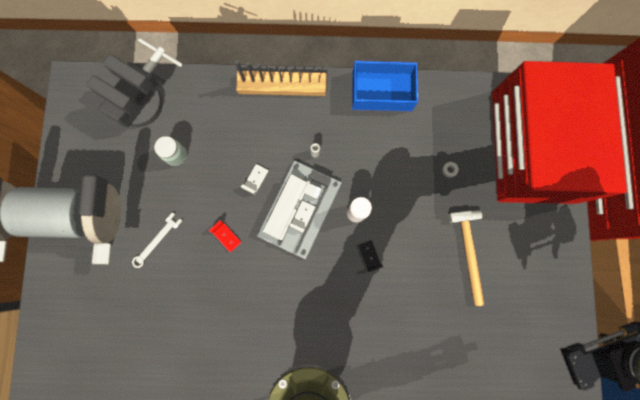

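The top view shows the fixture around (300,208), with the lever on its left long side. The socket is at (315,150), the tin at (360,208) and the spare bracket at (255,178). I'll zoom in for detail.

Run:
```python
import cv2
a=cv2.imread("pics/top0.png")[140:275,225:385]; cv2.imwrite("pics/t0z.png",cv2.resize(a,None,fx=5,fy=4.4 if 0 else 5*0.88,interpolation=cv2.INTER_CUBIC) if 0 else cv2.resize(a,None,fx=4.4,fy=4.4,interpolation=cv2.INTER_CUBIC))
a=cv2.imread("pics/side0.png")[165:270,265:415]; cv2.imwrite("pics/s0z.png",cv2.resize(a,None,fx=5,fy=5,interpolation=cv2.INTER_CUBIC))
```

```text
(no output)
```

View pics/t0z.png

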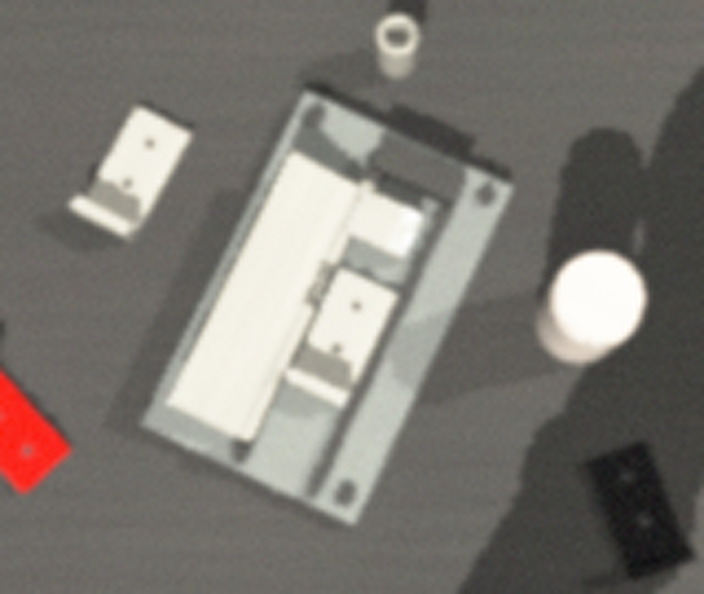

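View pics/s0z.png

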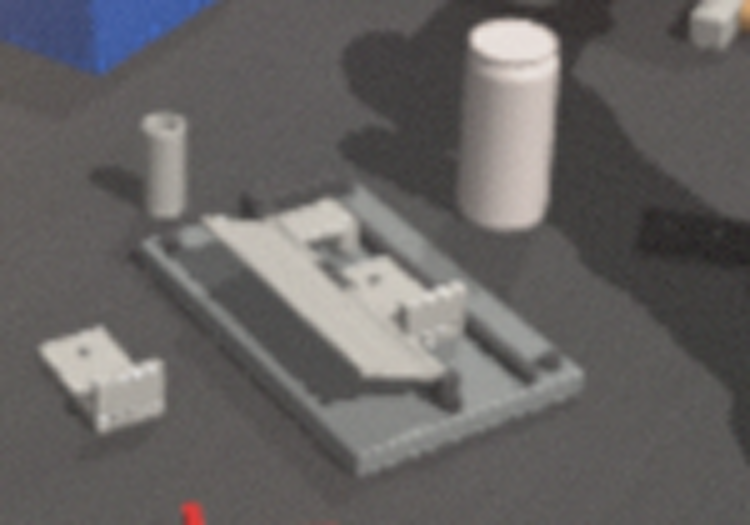

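```bash
cat > h.py <<'E'
import numpy as np, cv2
from cell import *
C={n:get_calibration(n) for n in("top","side")}
def proj(n,X):
    c=C[n];p=np.atleast_2d(X)@c["R"].T+c["t"];s=p[:,:2]/p[:,2:]
    s=s*(1+c["k1"]*(s**2).sum(1,keepdims=True));return s*[c["fx"],c["fy"]]+[c["cx"],c["cy"]]
def ray(n,uv,z):
    c=C[n];d=(np.atleast_2d(uv)-[c["cx"],c["cy"]])/[c["fx"],c["fy"]];s=d.copy()
    for _ in range(20): s=d/(1+c["k1"]*(s**2).sum(1,keepdims=True))
    v=np.c_[s,np.ones(len(s))]@c["R"];o=-c["R"].T@c["t"]
    return o+v*((z-o[2])/v[:,2])[:,None]
tz=lambda p:(np.array(p,float)+.5)/4.4-.5+[225,140]
sz=lambda p:(np.array(p,float)+.5)/5-.5+[265,165]
def rig(f,xyz):
    xyz=np.atleast_2d(xyz);c,s=np.cos(f[2]),np.sin(f[2])
    return np.c_[f[0]+c*xyz[:,0]-s*xyz[:,1],f[1]+s*xyz[:,0]+c*xyz[:,1],xyz[:,2]]
def inv(f,P):
    P=np.atleast_2d(P);c,s=np.cos(f[2]),np.sin(f[2]);d=P[:,:2]-f[:2]
    return np.c_[c*d[:,0]+s*d[:,1],-s*d[:,0]+c*d[:,1],P[:,2]]
E
python3 - <<'E'
from h import *
from scipy.optimize import least_squares
M=np.array([[116,92,16],[116,-58,16],[-124,-58,16],[-124,92,16]])/1e3
t=tz([(305,88),(514,182),(354,524),(143,424)])
s=sz([(143,242),(582,375),(358,462)]);Ms=M[[0,2,3]]
print(ray("top",t,.016),ray("side",s,.016))
f=least_squares(lambda f:np.r_[(proj("top",rig(f,M))-t).ravel(),(proj("side",rig(f,Ms))-s).ravel()],[.6,0,.5])
f2=least_squares(lambda f:(proj("top",rig(f,M))-t).ravel(),[.6,0,.5])
f3=least_squares(lambda f:(proj("side",rig(f,Ms))-s).ravel(),[.6,0,.5])
for g in(f,f2,f3):print(g.x,np.degrees(g.x[2]),np.abs(g.fun).max())
np.save("f.npy",f.x);f=f.x
# bracket: upturned leg top, z=16+32; front edge corners z=24
print("leg top",inv(f,ray("top",tz([(287,376),(340,402),(298,366),(352,391)]),.048))*1e3)
print("front",inv(f,ray("top",tz([(343,268),(398,292)]),.024))*1e3)
print("side leg top",inv(f,ray("side",sz([(410,305),(463,287)]),.048))*1e3)
for n,p,z in(("tin",[(592,302)],.12),("socket",[(397,35)],.06),("spare leg top",[(70,206),(127,236)],.032),("spare far",[(140,104),(192,131)],.008)):
    P=ray("top",tz(p),z);print(n,P,inv(f,P)*1e3)
E
```

```text
[[ 0.67922501  0.05640394  0.016     ]
 [ 0.6197551  -0.0804661   0.016     ]
 [ 0.39897586  0.01792069  0.016     ]
 [ 0.4590027   0.15262006  0.016     ]] [[0.67602974 0.05701585 0.016     ]
 [0.39737824 0.02234111 0.016     ]
 [0.45644133 0.15921067 0.016     ]]
[ 0.53523258  0.02022006 -0.41940012] -24.02985671158066 1.2706048834085664
[ 0.53602155  0.01946939 -0.41543169] -23.802482366016662 0.535190606265985
[ 0.5324277   0.02301666 -0.4300195 ] -24.638302259413805 0.644941730063465
leg top [[-59.37786234  18.01015017  48.        ]
 [-59.97201498 -18.50420643  48.        ]
 [-50.90905584  14.54550412  48.        ]
 [-50.69900879 -22.29115433  48.        ]]
front [[ 19.25472915  17.71111893  24.        ]
 [ 20.20775199 -20.54336773  24.        ]]
side leg top [[-59.67264711  17.15287531  48.        ]
 [-59.97293722 -18.41305446  48.        ]]
tin [[ 0.52869412 -0.11974264  0.12      ]] [[  51.02279187 -130.49515617  120.        ]]
socket [[ 0.70385447 -0.00277413  0.06      ]] [[163.3715267   47.66360229  60.        ]]
spare leg top [[0.5950469  0.2024772  0.032     ]
 [0.57650886 0.1655381  0.032     ]] [[-19.58699069 190.8186717   32.        ]
 [-21.4763301  149.53203995  32.        ]]
spare far [[0.66809639 0.16433193 0.008     ]
 [0.65076597 0.12969257 0.008     ]] [[ 62.66478698 185.72600477   8.        ]
 [ 60.94191544 147.03155012   8.        ]]
```

```bash
cat >> h.py <<'E'
def go(targets,f=None):
    """targets: list of (X,Y,TCPz,yaw deg) world -> shift in tool axes"""
    o=telemetry.get_obs();p=o["tool_pos"];y=np.radians(o["tool_rot"][2])
    print("t",o["time_s"],"pos",p.round(4),"rot",o["tool_rot"].round(2),"F",o["force"].round(1),"w",round(o["grip_width"],4))
    if f is not None:
        q=inv(f,p)[0]*1e3;print("fixture xyz mm, tip z",q.round(1),q[2]-8)
    for X,Y,Z,yaw in targets:
        d=np.array([X,Y,Z])-p;c,s=np.cos(y),np.sin(y)
        dy=(np.radians(yaw)-y+np.pi)%(2*np.pi)-np.pi
        print("cm",(np.array([c*d[0]+s*d[1],s*d[0]-c*d[1],-d[2]])*100).round(2),"turn",round(-dy,3))
E
python3 - <<'E'
from h import *
f=np.load("f.npy")
P=rig(f,[-.082,.030,.16])[0];print(P)
go([(.36,-.40,.205,-22),(.44,-.15,.205,22),(*P[:2],.16,66)])
E
```

```text
[0.47255562 0.0810115  0.16      ]
t 0.1 pos [ 0.2146 -0.613   0.204 ] rot [ 1.7999e+02  1.0000e-01 -7.0700e+01] F [-0.5 -0.6 -0.4] w 0.0873
cm [-15.3  -20.77  -0.1 ] turn -0.85
cm [-36.25 -36.58  -0.1 ] turn -1.618
cm [-56.98 -47.29   4.4 ] turn -2.386
```

Emit:
carry_out(translation=[[-3, -4.2, 0], [-6.1, -8.3, 0], [-9.2, -12.5, 0], [-12.2, -16.6, 0], [-15.3, -20.8, 0]], turn=[-0.17, -0.34, -0.51, -0.68, -0.85], gripper=[0.52, 0.52, 0.52, 0.52, 0.52])

```text
time_s: 0.72
tool_pos: [0.361, -0.3988, 0.2046]
tool_rot: [180.0, 0.0, -21.7]
force: [0.1, -0.2, 0.2]
grip_width: 0.0483
```

Run:
```python
from h import *
f=np.load("f.npy")
P=rig(f,[-.082,.030,.16])[0]
go([(.44,-.15,.205,22),(*P[:2],.16,66)],f)
```

```text
t 0.725 pos [ 0.361  -0.3988  0.2046] rot [ 1.800e+02  3.000e-02 -2.169e+01] F [ 0.1 -0.2  0.2] w 0.0483
fixture xyz mm, tip z [  11.5 -453.6  204.6] 196.6087642970335
cm [ -1.86 -26.03  -0.04] turn -0.763
cm [ -7.37 -48.7    4.46] turn -1.531
```

Emit:
carry_out(translation=[[-0.4, -5.2, 0], [-0.8, -10.4, 0], [-1.1, -15.6, 0], [-1.5, -20.8, 0], [-1.9, -26, 0]], turn=[-0.153, -0.306, -0.459, -0.612, -0.765], gripper=[0.52, 0.52, 0.52, 0.52, 0.52])

```text
time_s: 1.35
tool_pos: [0.4404, -0.1505, 0.2047]
tool_rot: [180.0, 0.0, 22.1]
force: [0.5, 0.1, -0.0]
grip_width: 0.0449
```

Run:
```python
from h import *
f=np.load("f.npy")
P=rig(f,[-.082,.030,.16])[0]
go([(*P[:2],.16,66)],f)
```

```text
t 1.35 pos [ 0.4404 -0.1505  0.2047] rot [1.7999e+02 2.0000e-02 2.2110e+01] F [ 0.5  0.1 -0. ] w 0.0449
fixture xyz mm, tip z [ -17.1 -194.6  204.7] 196.71667887568424
cm [ 11.7  -20.24   4.47] turn -0.766
```

Emit:
carry_out(translation=[[2.3, -4.0, 0], [4.7, -8.1, 0], [7.0, -12.1, 1.0], [9.4, -16.2, 3.0], [11.7, -20.2, 5.0]], turn=[-0.153, -0.306, -0.459, -0.612, -0.766], gripper=[0.52, 0.52, 0.52, 0.52, 0.52])

```text
time_s: 1.98
tool_pos: [0.4738, 0.0802, 0.1544]
tool_rot: [179.9, 0.0, 66.0]
force: [-0.2, -0.4, -0.3]
grip_width: 0.0454
```

Run:
```python
from h import *
f=np.load("f.npy")
P=rig(f,[-.082,.030,.065])[0]
for n in("side","top"):
    im=cv2.cvtColor(read_camera(n),cv2.COLOR_RGB2BGR)
    im=im[140:275,225:385] if n=="top" else im[130:270,255:415]
    cv2.imwrite(f"pics/{n}1.png",cv2.resize(im,None,fx=4.2,fy=4.2,interpolation=cv2.INTER_CUBIC))
go([(*P[:2],.065,66)],f)
```

```text
t 2.075 pos [0.4719 0.0847 0.1531] rot [-1.7976e+02 -7.0000e-02  6.6340e+01] F [-0.1 -0.3 -0.2] w 0.0453
fixture xyz mm, tip z [-84.1  33.1 153.1] 145.09081307668052
cm [-0.31  0.21  8.81] turn 0.006
```

View pics/side1.png

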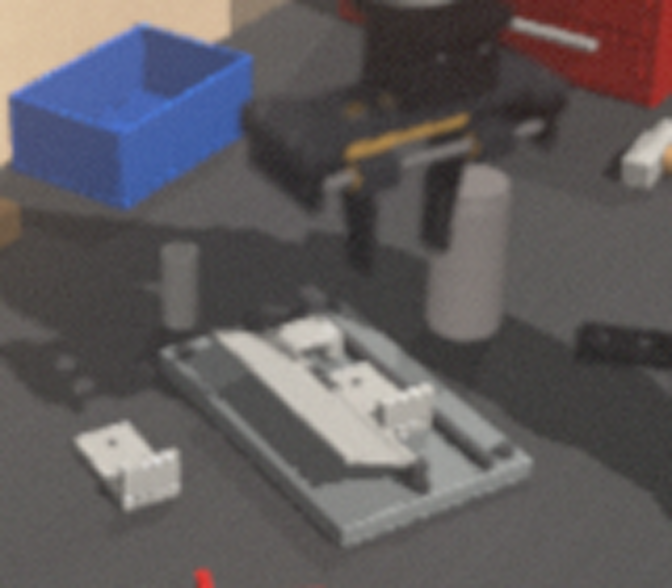

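View pics/top1.png

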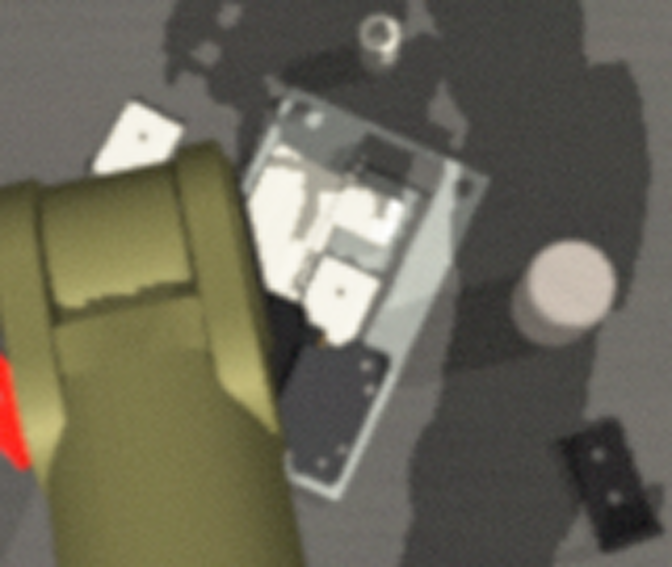

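The side view shows both fingertips at (362,268) and (436,248), above the rear of the channel and lined up across it. Next I'll come down to just above the lever.

Emit:
carry_out(translation=[[-0.1, 0.1, 2.5], [-0.2, 0.1, 5], [-0.3, 0.2, 7], [-0.3, 0.2, 8.5], [-0.3, 0.2, 8.8]], turn=[0.006, 0.006, 0.006, 0.006, 0.006], gripper=[0.52, 0.52, 0.52, 0.52, 0.52])

```text
time_s: 2.7
tool_pos: [0.4737, 0.0748, 0.0661]
tool_rot: [-179.9, 0.0, 65.3]
force: [-0.7, 0.5, -0.3]
grip_width: 0.0452
```

Run:
```python
from h import *
f=np.load("f.npy")
P=rig(f,[-.082,.030,.065])[0]
for n in("side",):
    im=cv2.cvtColor(read_camera(n),cv2.COLOR_RGB2BGR)
    q=proj(n,rig(f,[[-.082,.030-.030,.057],[-.082,.06,.057]]));print(q,(q-[255,165])*6)
    im=im[165:265,255:385]
    cv2.imwrite(f"pics/{n}2.png",cv2.resize(im,None,fx=6,fy=6,interpolation=cv2.INTER_CUBIC))
go([(*P[:2],.040,66)],f)
```

```text
[[356.47777754 225.09506849]
 [338.13972928 231.509174  ]] [[608.86666525 360.57041095]
 [498.8383757  399.05504399]]
t 2.75 pos [0.4741 0.075  0.0664] rot [-1.7994e+02  2.0000e-02  6.5350e+01] F [ 0.5 -0.1  0.3] w 0.0454
fixture xyz mm, tip z [-78.2  25.1  66.4] 58.42739167287807
cm [ 0.48 -0.39  2.64] turn -0.011
```

View pics/side2.png

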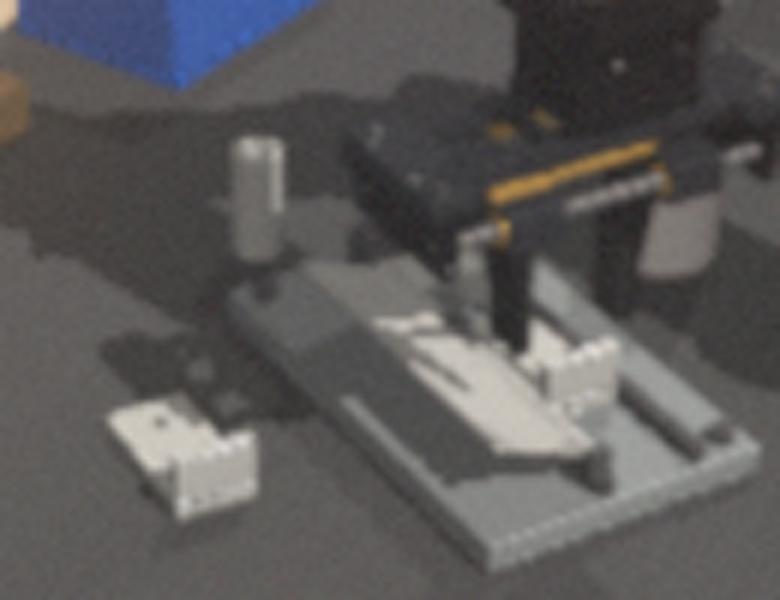

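The tips look about 8 px higher in the image than I predicted. I'll compare the projected tips with both pictures before going lower.

Run:
```python
from h import *
f=np.load("f.npy")
o=telemetry.get_obs();p=o["tool_pos"];y=np.radians(o["tool_rot"][2])
u=np.array([np.cos(y),np.sin(y),0])
T=[p+[0,0,-.008]+s*.030*u for s in(-1,1)]
q=proj("side",np.array(T));print("now",p,(q-[255,165])*6)
p=np.array([.4719,.0847,.1531]);T=[p+[0,0,-.008]+s*.030*u for s in(-1,1)]
q=proj("side",np.array(T));print("before",q,(q-[255,130])*4.2)
im=cv2.cvtColor(read_camera("top"),cv2.COLOR_RGB2BGR)[140:275,225:385]
cv2.imwrite("pics/top2.png",cv2.resize(im,None,fx=4.4,fy=4.4,interpolation=cv2.INTER_CUBIC))
```

```text
now [0.47405444 0.07502243 0.06642739] [[613.37359674 351.22950983]
 [502.98232231 388.67938663]]
before [[357.76088365 198.36259737]
 [338.60927656 204.32457829]] [[431.59571133 287.12290893]
 [351.15896157 312.16322883]]
```

View pics/top2.png

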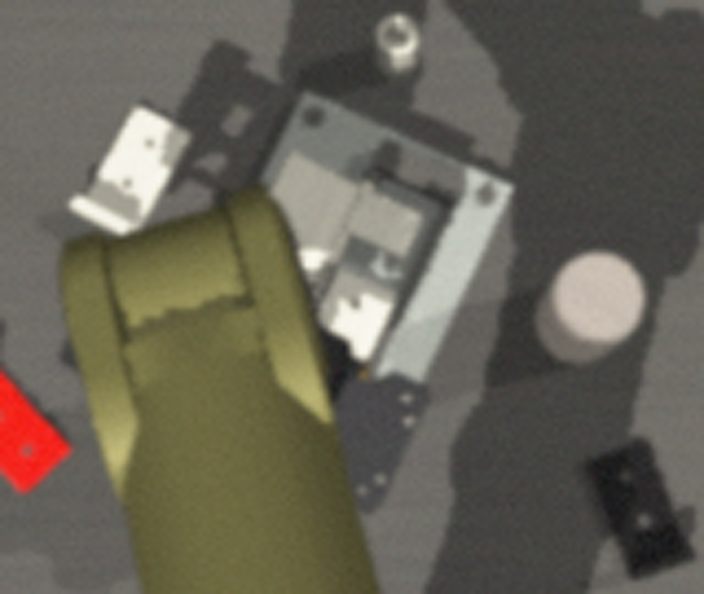

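Run:
```python
from h import *
im=cv2.cvtColor(read_camera("side"),cv2.COLOR_RGB2BGR)
cv2.imwrite("pics/side3full.png",im)
c=im[190:245,310:385]
c=np.clip(255*(c/255.)**.5,0,255).astype(np.uint8)
cv2.imwrite("pics/side3.png",cv2.resize(c,None,fx=10,fy=10,interpolation=cv2.INTER_CUBIC))
print(telemetry.get_obs()["tool_pos"])
```

```text
[0.47483841 0.07531466 0.06743245]
```

View pics/side3.png

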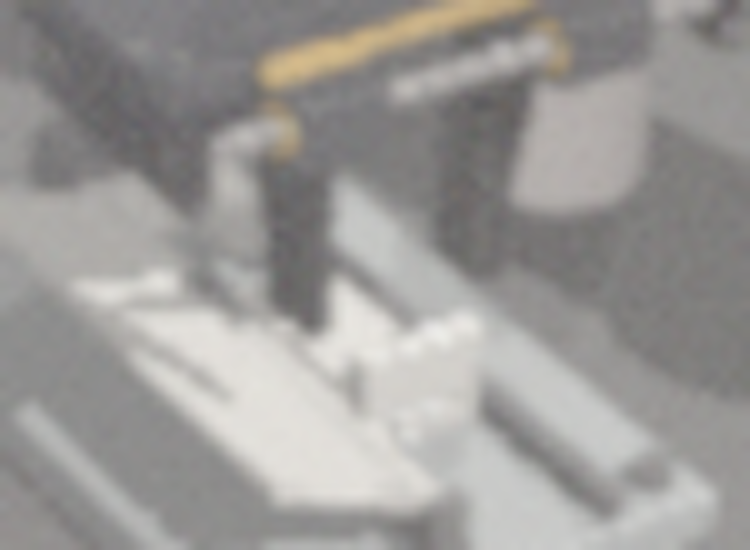

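```bash
python3 - <<'E'
from h import *
f=np.load("f.npy")
for z in(.13,.15,.17):print(z,inv(f,ray("top",tz([(430,383),(372,514),(395,375)]),z))*1e3)
# triangulate alternatives: observed side tip pixels at several z
for z in(.058,.065,.07,.075,.08):print(z,(inv(f,ray("side",[(340,222.5),(358,217.5)],z))*1e3).round(1).tolist())
E
python3 - <<'E'
import cv2
a=cv2.imread("pics/side3full.png")[90:230,280:420]
cv2.imwrite("pics/s3b.png",cv2.resize(a,None,fx=4.2,fy=4.2,interpolation=cv2.INTER_CUBIC))
E
```

```text
0.13 [[ -32.96505639  -64.97747074  130.        ]
 [-114.31921516  -66.6244226   130.        ]
 [ -37.3341419   -44.85525941  130.        ]]
0.15 [[ -34.72315153  -65.26555739  150.        ]
 [-114.53240293  -66.88123379  150.        ]
 [ -39.00926854  -45.52546484  150.        ]]
0.17 [[ -36.48124667  -65.55364403  170.        ]
 [-114.7455907   -67.13804499  170.        ]
 [ -40.68439518  -46.19567027  170.        ]]
0.058 [[-49.8, 32.9, 58.0], [-54.5, -24.3, 58.0]]
0.065 [[-58.3, 38.8, 65.0], [-63.0, -17.9, 65.0]]
0.07 [[-64.4, 43.0, 70.0], [-69.0, -13.4, 70.0]]
0.075 [[-70.4, 47.2, 75.0], [-75.0, -8.8, 75.0]]
0.08 [[-76.5, 51.3, 80.0], [-81.0, -4.3, 80.0]]
```

View pics/s3b.png

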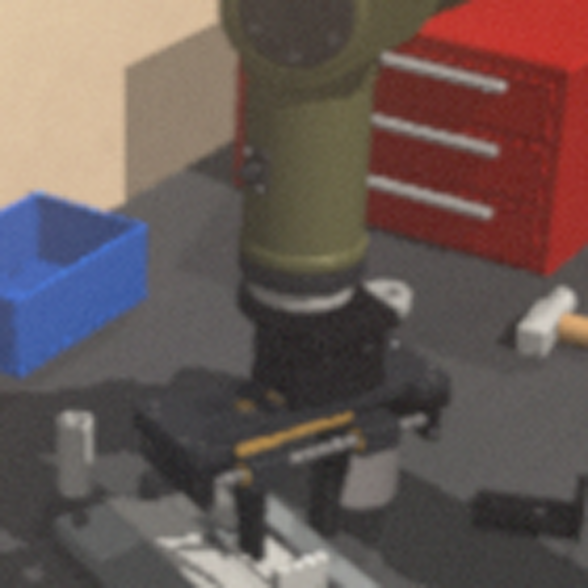

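The body's outline in the top view agrees with the measured XY to within a few millimetres. The visible tips are therefore about 20 mm higher than the nominal offset suggests. I'll settle this by feel: go down in small steps and watch the force.

Emit:
carry_out(translation=[[0.2, -0.2, 0.4], [0.4, -0.4, 0.8], [0.4, -0.4, 1.0], [0.4, -0.4, 1.2], [0.4, -0.4, 1.2]], turn=[-0.011, -0.011, -0.011, -0.011, -0.011], gripper=[0.52, 0.52, 0.52, 0.52, 0.52])

```text
time_s: 3.48
tool_pos: [0.4723, 0.0805, 0.0548]
tool_rot: [-180.0, 0.0, 66.0]
force: [-0.4, 0.3, 1.0]
grip_width: 0.0454
```

Run:
```python
from h import *
go([],np.load("f.npy"))
im=cv2.cvtColor(read_camera("side"),cv2.COLOR_RGB2BGR)
c=im[190:245,310:385]
c=np.clip(255*(c/255.)**.5,0,255).astype(np.uint8)
cv2.imwrite("pics/side4.png",cv2.resize(c,None,fx=10,fy=10,interpolation=cv2.INTER_CUBIC))
go([],np.load("f.npy"))
```

```text
t 3.475 pos [0.4723 0.0805 0.0548] rot [-1.7999e+02  1.0000e-02  6.6000e+01] F [-0.4  0.3  1. ] w 0.0454
fixture xyz mm, tip z [-82.   29.4  54.8] 46.758785640705455
t 3.525 pos [0.4724 0.0805 0.0549] rot [-1.7999e+02  1.0000e-02  6.6000e+01] F [ 0.3 -0.1  0.1] w 0.0453
fixture xyz mm, tip z [-81.9  29.5  54.9] 46.87286380564966
```

View pics/side4.png

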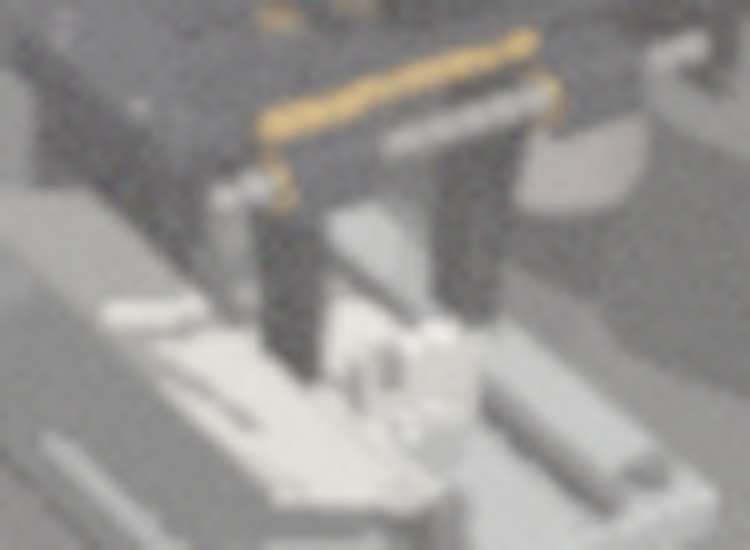

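Emit:
carry_out(translation=[[0, 0, 0.3], [0, 0, 0.6], [0, 0, 0.9], [0, 0, 0.9]], turn=[0, 0, 0, 0], gripper=[0.52, 0.52, 0.52, 0.52])

```text
time_s: 4.03
tool_pos: [0.4721, 0.0806, 0.0456]
tool_rot: [-180.0, 0.0, 66.0]
force: [0.3, -0.2, 0.6]
grip_width: 0.0455
```

Run:
```python
from h import *
f=np.load("f.npy")
im=cv2.cvtColor(read_camera("side"),cv2.COLOR_RGB2BGR)
c=im[190:245,310:385]
c=np.clip(255*(c/255.)**.5,0,255).astype(np.uint8)
cv2.imwrite("pics/side5.png",cv2.resize(c,None,fx=10,fy=10,interpolation=cv2.INTER_CUBIC))
go([],f)
for z in(.058,.062,.067,.072):print(z,(inv(f,ray("side",[(339,227.5),(357,222)],z))*1e3).round(1).tolist())
```

```text
t 4.075 pos [0.4723 0.0806 0.0458] rot [-1.7998e+02  1.0000e-02  6.6010e+01] F [-0.1  0.3 -0. ] w 0.0455
fixture xyz mm, tip z [-82.1  29.5  45.8] 37.77152639998164
0.058 [[-68.6, 48.5, 58.0], [-71.5, -9.0, 58.0]]
0.062 [[-73.3, 51.8, 62.0], [-76.3, -5.4, 62.0]]
0.067 [[-79.3, 55.9, 67.0], [-82.2, -1.0, 67.0]]
0.072 [[-85.2, 59.9, 72.0], [-88.1, 3.5, 72.0]]
```

View pics/side5.png

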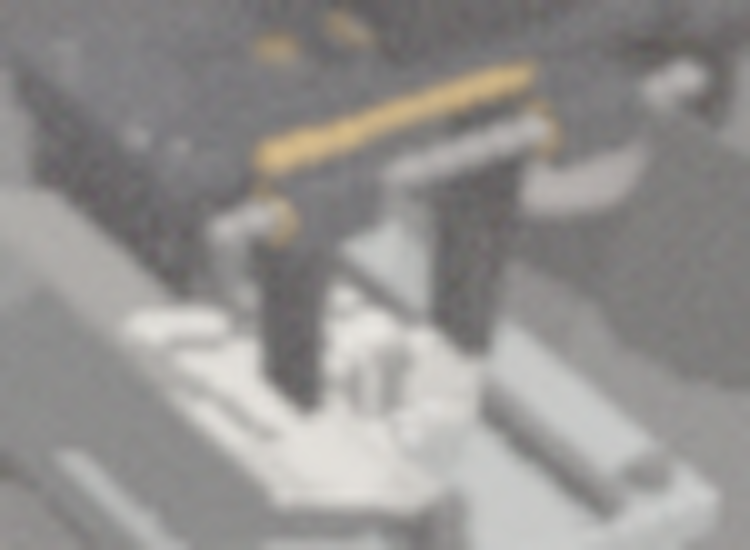

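The right finger now covers part of the leg's top edge at about (460,345), so it is behind the leg as planned. There is still no contact force, so I'll keep going down.

Emit:
carry_out(translation=[[0, 0, 0.3], [0, 0, 0.5], [0, 0, 0.7], [0, 0, 0.7]], turn=[0, 0, 0, 0], gripper=[0.52, 0.52, 0.52, 0.52])

```text
time_s: 4.58
tool_pos: [0.4723, 0.0806, 0.0387]
tool_rot: [-180.0, 0.0, 66.0]
force: [-0.0, -0.3, -0.2]
grip_width: 0.0451
```

Emit:
carry_out(translation=[[0, 0, 0.2], [0, 0, 0.4], [0, 0, 0.4]], turn=[0, 0, 0], gripper=[0.52, 0.52, 0.52])

```text
time_s: 4.95
tool_pos: [0.4723, 0.0806, 0.0347]
tool_rot: [-180.0, 0.0, 66.0]
force: [-0.1, -0.2, 0.8]
grip_width: 0.0454
```

Emit:
carry_out(translation=[[0, 0, 0.2], [0, 0, 0.4], [0, 0, 0.4]], turn=[0, 0, 0], gripper=[0.52, 0.52, 0.52])

```text
time_s: 5.32
tool_pos: [0.4722, 0.0806, 0.0307]
tool_rot: [-180.0, 0.0, 66.0]
force: [0.8, 0.2, 0.2]
grip_width: 0.0449
```

Run:
```python
from h import *
f=np.load("f.npy")
im=cv2.cvtColor(read_camera("side"),cv2.COLOR_RGB2BGR)
c=im[190:245,310:385]
c=np.clip(255*(c/255.)**.5,0,255).astype(np.uint8)
cv2.imwrite("pics/side6.png",cv2.resize(c,None,fx=10,fy=10,interpolation=cv2.INTER_CUBIC))
go([],f)
```

```text
t 5.375 pos [0.4723 0.0806 0.0308] rot [-1.7999e+02  1.0000e-02  6.6010e+01] F [0.2 0.3 0. ] w 0.045
fixture xyz mm, tip z [-82.   29.5  30.8] 22.818865746798277
```

View pics/side6.png

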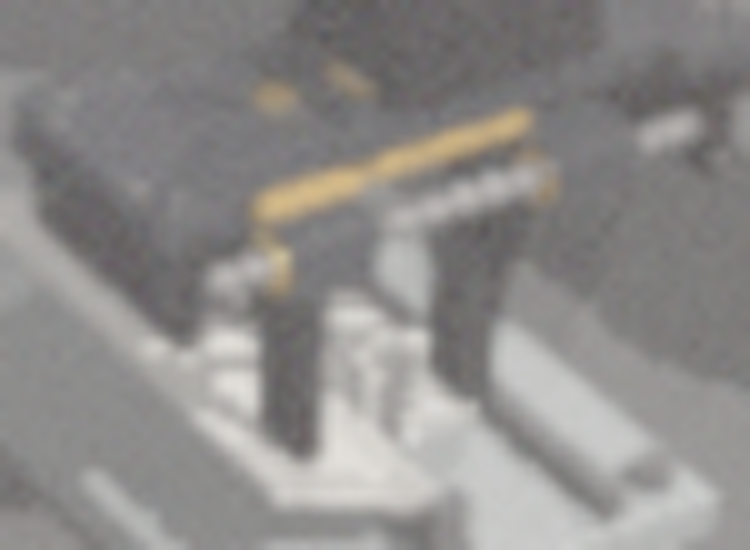

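Run:
```python
from h import *
f=np.load("f.npy")
for z in(.035,.04,.045,.05):print(z,(inv(f,ray("side",[(339.2,235.5),(356,229.5)],z))*1e3).round(1).tolist())
```

```text
0.035 [[-73.5, 50.2, 35.0], [-73.4, -5.8, 35.0]]
0.04 [[-79.3, 54.1, 40.0], [-79.1, -1.5, 40.0]]
0.045 [[-85.0, 58.1, 45.0], [-84.8, 2.8, 45.0]]
0.05 [[-90.7, 62.0, 50.0], [-90.6, 7.1, 50.0]]
```

Emit:
carry_out(translation=[[0, 0, 0.2], [0, 0, 0.4], [0, 0, 0.4]], turn=[0, 0, 0], gripper=[0.52, 0.52, 0.52])

```text
time_s: 5.75
tool_pos: [0.4731, 0.0811, 0.0273]
tool_rot: [179.9, -0.1, 66.0]
force: [-0.2, 2.2, 3.4]
grip_width: 0.0453
```

Contact: 3.4 N, which matches the 3 N needed to start the lever. Pressing on.

Emit:
carry_out(translation=[[0, 0, 0.2], [0, 0, 0.4], [0, 0, 0.6], [0, 0, 0.6]], turn=[0, 0, 0, 0], gripper=[0.52, 0.52, 0.52, 0.52])

```text
time_s: 6.25
tool_pos: [0.4735, 0.0816, 0.0215]
tool_rot: [179.9, -0.1, 66.0]
force: [-0.3, 2.0, 5.5]
grip_width: 0.0453
```

Run:
```python
from h import *
f=np.load("f.npy")
im=cv2.cvtColor(read_camera("side"),cv2.COLOR_RGB2BGR)
c=im[185:265,295:390]
c=np.clip(255*(c/255.)**.5,0,255).astype(np.uint8)
cv2.imwrite("pics/side7.png",cv2.resize(c,None,fx=7,fy=7,interpolation=cv2.INTER_CUBIC))
go([],f)
```

```text
t 6.3 pos [0.4735 0.0816 0.0215] rot [ 1.7991e+02 -1.2000e-01  6.6030e+01] F [-0.5  2.4  6.8] w 0.0451
fixture xyz mm, tip z [-81.3  31.   21.5] 13.517611450531987
```

View pics/side7.png

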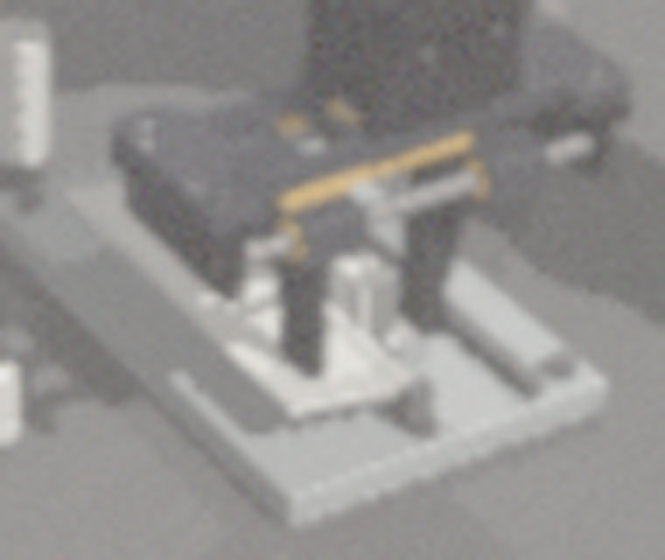

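Emit:
carry_out(translation=[[0, 0, 0.2], [0, 0, 0.4], [0, 0, 0.6], [0, 0, 0.6]], turn=[0, 0, 0, 0], gripper=[0.52, 0.52, 0.52, 0.52])

```text
time_s: 6.8
tool_pos: [0.4739, 0.0824, 0.0159]
tool_rot: [179.9, -0.2, 66.0]
force: [-0.3, 4.2, 8.4]
grip_width: 0.0452
```

Run:
```python
from h import *
f=np.load("f.npy")
im=cv2.cvtColor(read_camera("side"),cv2.COLOR_RGB2BGR)
c=im[185:265,295:390]
c=np.clip(255*(c/255.)**.5,0,255).astype(np.uint8)
cv2.imwrite("pics/side8.png",cv2.resize(c,None,fx=7,fy=7,interpolation=cv2.INTER_CUBIC))
im=cv2.cvtColor(read_camera("top"),cv2.COLOR_RGB2BGR)[140:275,225:385]
cv2.imwrite("pics/top8.png",cv2.resize(im,None,fx=4.4,fy=4.4,interpolation=cv2.INTER_CUBIC))
go([],f)
```

```text
t 6.9 pos [0.4739 0.0824 0.0159] rot [179.9   -0.18  66.05] F [-0.1  3.2  9.1] w 0.0452
fixture xyz mm, tip z [-81.3  31.8  15.9] 7.94224110876076
```

View pics/side8.png

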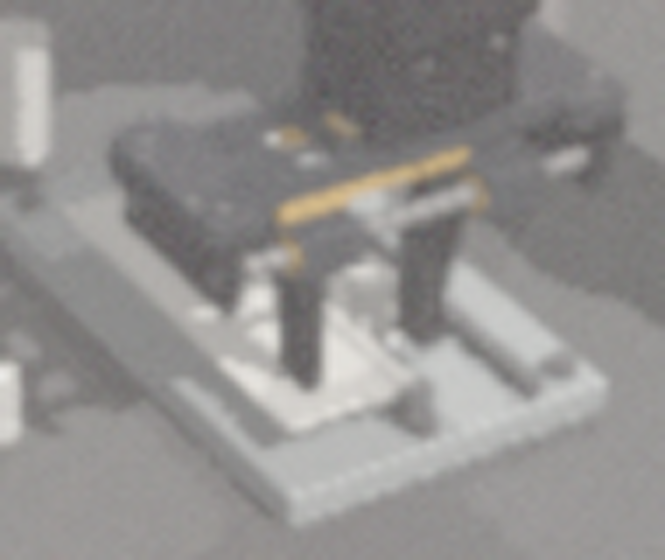

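View pics/top8.png

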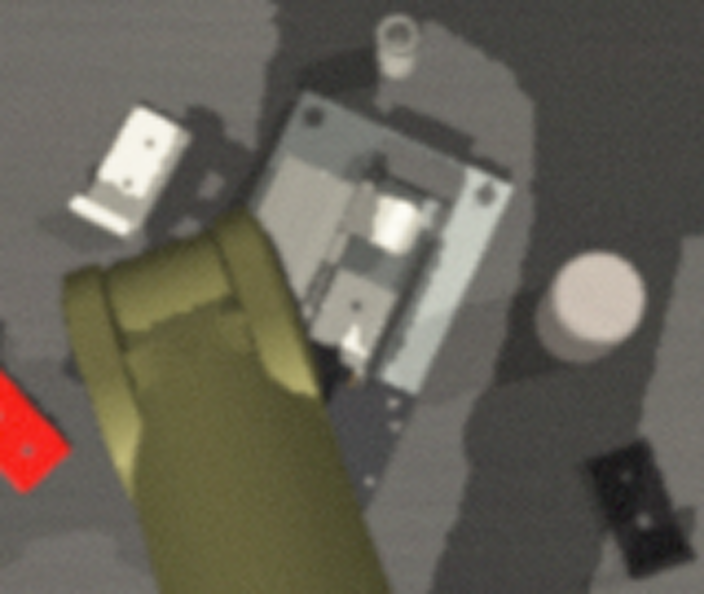

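The lever is nearly level in the side view and the jaw at (395,220) in the top view has lifted. At about 9 N the angle should be near 0.4. The bracket has not moved. Now I'll push along the channel, which is tool +y.

Emit:
carry_out(translation=[[0, 0.6, 0], [0, 1.4, 0], [0, 2.2, 0], [0, 3.0, 0], [0, 3.6, 0]], turn=[0, 0, 0, 0, 0], gripper=[0.52, 0.52, 0.52, 0.52, 0.52])

```text
time_s: 7.52
tool_pos: [0.5026, 0.0674, 0.0147]
tool_rot: [-179.7, 0.1, 66.1]
force: [-7.4, 3.6, 11.2]
grip_width: 0.045
```

Run:
```python
from h import *
f=np.load("f.npy")
im=cv2.cvtColor(read_camera("top"),cv2.COLOR_RGB2BGR)[140:275,225:385]
cv2.imwrite("pics/top9.png",cv2.resize(im,None,fx=4.4,fy=4.4,interpolation=cv2.INTER_CUBIC))
im=cv2.cvtColor(read_camera("side"),cv2.COLOR_RGB2BGR)
c=im[175:265,295:390]
c=np.clip(255*(c/255.)**.5,0,255).astype(np.uint8)
cv2.imwrite("pics/side9.png",cv2.resize(c,None,fx=6,fy=6,interpolation=cv2.INTER_CUBIC))
go([],f)
```

```text
t 7.625 pos [0.5035 0.067  0.0148] rot [-1.7976e+02  7.0000e-02  6.6050e+01] F [-5.7  1.8  9. ] w 0.045
fixture xyz mm, tip z [-48.1  29.8  14.8] 6.752043303709689
```

View pics/top9.png

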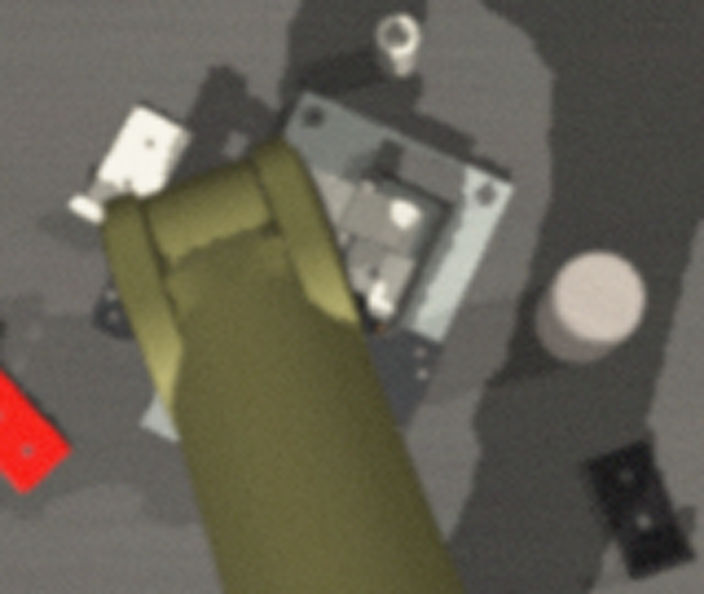

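View pics/side9.png

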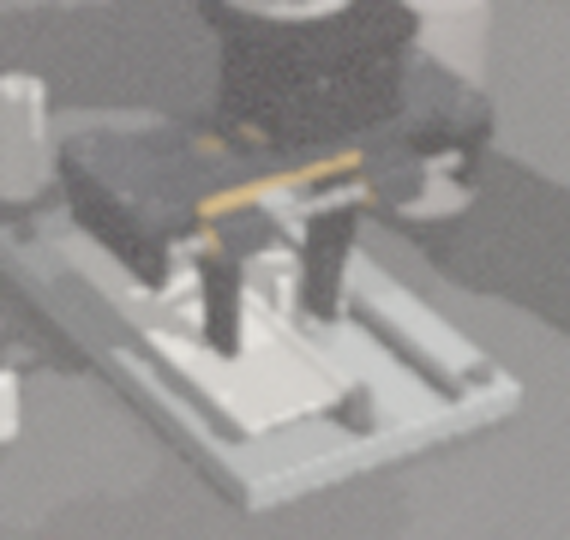

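The bracket hole has moved from (356,305) to (378,270), which is about 21 mm and agrees with the finger's travel. The lever is still held. Continuing the push.

Emit:
carry_out(translation=[[0, 0.7, 0], [0, 1.4, 0], [0, 2.1, 0], [0, 2.8, 0], [0, 3.3, 0]], turn=[0, 0, 0, 0, 0], gripper=[0.52, 0.52, 0.52, 0.52, 0.52])

```text
time_s: 8.25
tool_pos: [0.5327, 0.0541, 0.0146]
tool_rot: [-179.7, 0.1, 66.1]
force: [-7.8, 3.6, 11.4]
grip_width: 0.0455
```

Run:
```python
from h import *
f=np.load("f.npy")
im=cv2.cvtColor(read_camera("top"),cv2.COLOR_RGB2BGR)[140:275,225:385]
cv2.imwrite("pics/top10.png",cv2.resize(im,None,fx=4.4,fy=4.4,interpolation=cv2.INTER_CUBIC))
im=cv2.cvtColor(read_camera("side"),cv2.COLOR_RGB2BGR)
c=im[175:265,295:390]
c=np.clip(255*(c/255.)**.5,0,255).astype(np.uint8)
cv2.imwrite("pics/side10.png",cv2.resize(c,None,fx=6,fy=6,interpolation=cv2.INTER_CUBIC))
go([],f)
```

```text
t 8.35 pos [0.5334 0.0538 0.0147] rot [-1.7975e+02  7.0000e-02  6.6060e+01] F [-6.3  2.7 10.2] w 0.0454
fixture xyz mm, tip z [-15.3  29.9  14.7] 6.7288950385025466
```

View pics/top10.png

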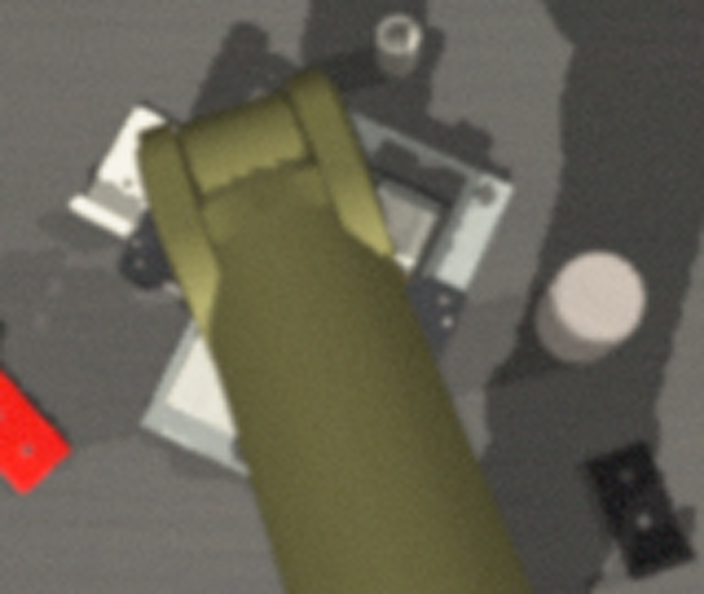

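View pics/side10.png

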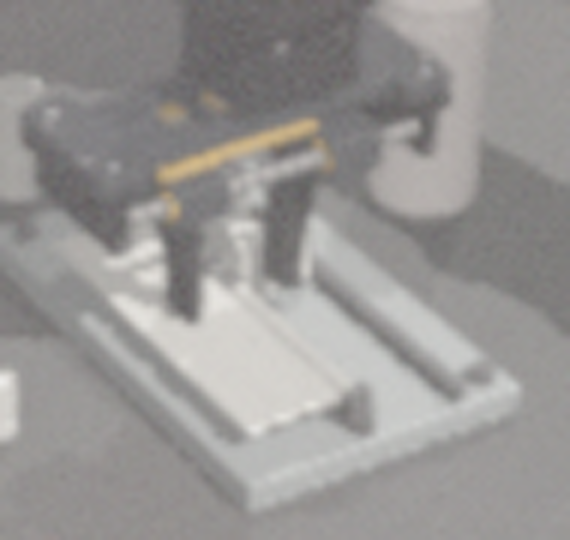

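Smooth so far, with about 11 mm to go. I'll go slower and watch for the stop.

Emit:
carry_out(translation=[[0, 0.3, 0], [0, 0.6, 0], [0, 0.8, 0], [0, 0.8, 0]], turn=[0, 0, 0, 0], gripper=[0.52, 0.52, 0.52, 0.52])

```text
time_s: 8.85
tool_pos: [0.5401, 0.0508, 0.0147]
tool_rot: [-179.7, 0.1, 66.1]
force: [-7.4, 2.8, 10.4]
grip_width: 0.045
```

Emit:
carry_out(translation=[[0, 0.1, 0], [0, 0.15, 0]], turn=[0, 0], gripper=[0.52, 0.52])

```text
time_s: 9.1
tool_pos: [0.5408, 0.0505, 0.0146]
tool_rot: [-179.6, 0.1, 66.1]
force: [-9.6, 4.1, 11.7]
grip_width: 0.0455
```

Emit:
carry_out(translation=[[0, 0.1, 0], [0, 0.15, 0]], turn=[0, 0], gripper=[0.52, 0.52])

```text
time_s: 9.35
tool_pos: [0.5408, 0.0505, 0.0145]
tool_rot: [-179.5, 0.2, 66.1]
force: [-12.7, 5.0, 13.4]
grip_width: 0.0453
```

Run:
```python
from h import *
f=np.load("f.npy")
go([],f)
```

```text
t 9.35 pos [0.5408 0.0505 0.0145] rot [-1.7949e+02  1.6000e-01  6.6100e+01] F [-12.7   5.   13.4] w 0.0453
fixture xyz mm, tip z [-7.2 29.9 14.5] 6.549002056305216
```

The tool stopped at fixture x −7.2 mm and the force rose from about 8 to 13.6 N, so it should be at the stop. I'll check in the pictures while still holding.

Run:
```python
from h import *
f=np.load("f.npy")
im=cv2.cvtColor(read_camera("top"),cv2.COLOR_RGB2BGR)[140:275,225:385]
cv2.imwrite("pics/top11f.png",cv2.resize(im,None,fx=4.4,fy=4.4,interpolation=cv2.INTER_CUBIC))
im=im[20:80,70:130]
c=np.clip(255*(im/255.)**.6,0,255).astype(np.uint8)
cv2.imwrite("pics/top11.png",cv2.resize(c,None,fx=9,fy=9,interpolation=cv2.INTER_CUBIC))
im=cv2.cvtColor(read_camera("side"),cv2.COLOR_RGB2BGR)
c=im[175:265,285:380]
c=np.clip(255*(c/255.)**.5,0,255).astype(np.uint8)
cv2.imwrite("pics/side11.png",cv2.resize(c,None,fx=6,fy=6,interpolation=cv2.INTER_CUBIC))
z=lambda P:((proj("top",rig(f,P))-[295,160])+.5)*9-.5
print("stop face top",z([[.085,-.02,.04],[.085,.02,.04]]),"foot",z([[.085,-.02,.016],[.085,-.02,.024]]))
go([],f)
```

```text
stop face top [[272.42040839 222.22601382]
 [155.42322759 168.10984195]] foot [[270.14326462 236.35348495]
 [270.89215143 231.70737808]]
t 9.45 pos [0.5408 0.0505 0.0146] rot [-1.795e+02  1.600e-01  6.611e+01] F [-12.    4.4  14.1] w 0.0453
fixture xyz mm, tip z [-7.2 29.9 14.6] 6.569180983806641
```

View pics/top11.png

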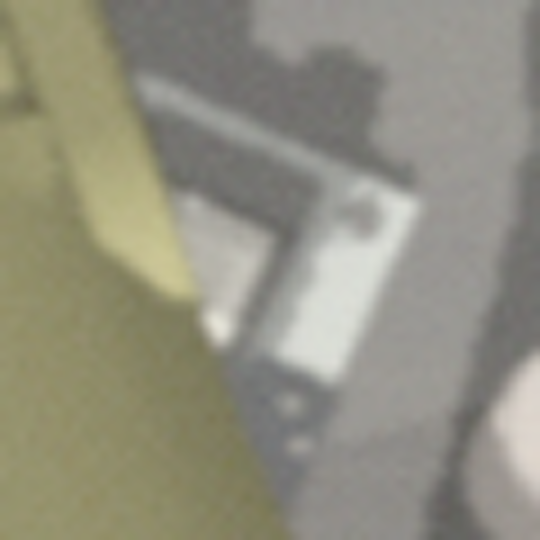

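View pics/side11.png

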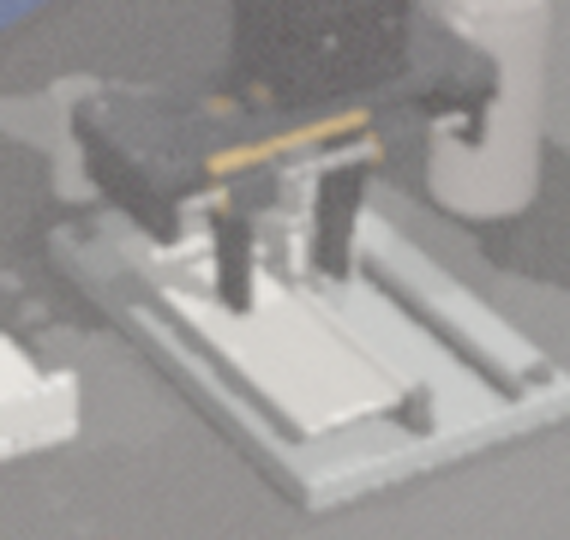

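The front corner of the visible bracket is at about (278,237). With the bracket home it should be at (271,232), so it is within 1 camera pixel of the stop face, and the hard stall agrees. I'll hold briefly, back the pusher off a little while the lever stays down, and then lift.

Emit:
carry_out(translation=[[0, 0.05, 0], [0, 0.05, 0], [0, -0.3, 0], [0, -0.8, 0], [0, -1.0, 0]], turn=[0, 0, 0, 0, 0], gripper=[0.52, 0.52, 0.52, 0.52, 0.52])

```text
time_s: 10.07
tool_pos: [0.5404, 0.0507, 0.0168]
tool_rot: [179.5, -0.1, 65.9]
force: [4.9, -2.7, 7.4]
grip_width: 0.0452
```

Emit:
carry_out(translation=[[0, 0, -0.5], [0, 0, -1.0], [0, 0, -1.5], [0, 0, -2.5], [0, 0, -4]], turn=[0, 0, 0, 0, 0], gripper=[0.52, 0.52, 0.52, 0.52, 0.52])

```text
time_s: 10.7
tool_pos: [0.5355, 0.0523, 0.055]
tool_rot: [-179.9, 0.0, 66.0]
force: [-0.6, 0.2, -0.2]
grip_width: 0.0452
```

Emit:
carry_out(translation=[[0, 0, -3], [0, 0, -7], [0, -4, -11], [0, -8, -13], [0, -12, -13]], turn=[0, 0, 0, 0, 0], gripper=[0.52, 0.52, 0.52, 0.52, 0.52])

```text
time_s: 11.32
tool_pos: [0.4268, 0.1024, 0.1872]
tool_rot: [179.8, -0.1, 66.1]
force: [-0.4, 0.3, 0.2]
grip_width: 0.0452
```

Run:
```python
from h import *
f=np.load("f.npy")
for n,(a,b,c,d) in(("top",(140,275,225,385)),("side",(165,270,265,415))):
    im=cv2.cvtColor(read_camera(n),cv2.COLOR_RGB2BGR)[a:b,c:d]
    k=4.4 if n=="top" else 5
    cv2.imwrite(f"pics/{n}12.png",cv2.resize(im,None,fx=k,fy=k,interpolation=cv2.INTER_CUBIC))
go([],f)
```

```text
t 11.425 pos [0.4241 0.103  0.1859] rot [1.7986e+02 1.6000e-01 6.6230e+01] F [ 0.3  0.3 -0. ] w 0.0451
fixture xyz mm, tip z [-135.2   30.4  185.9] 177.88202491074796
```

View pics/top12.png

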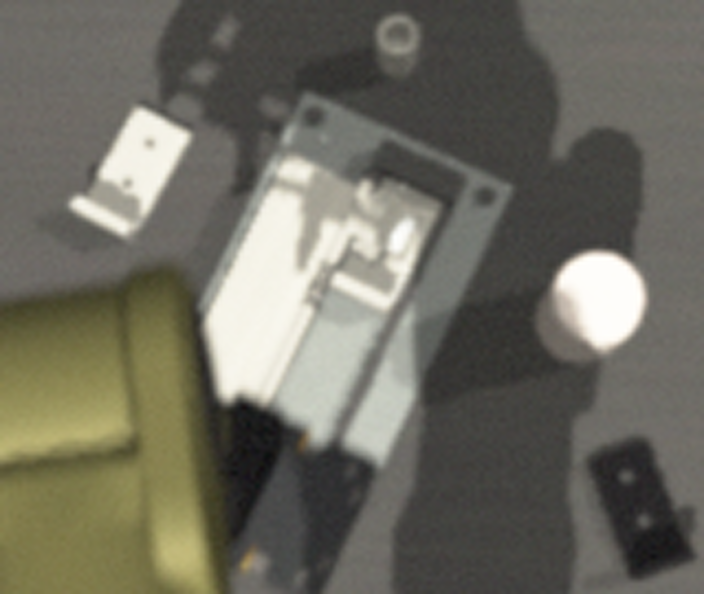

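View pics/side12.png

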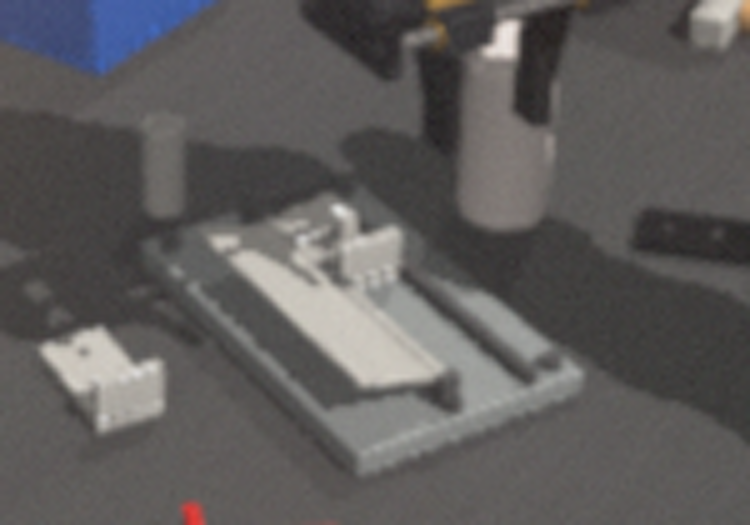

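Run:
```python
from h import *
f=np.load("f.npy")
a=cv2.imread("pics/top12.png")[160:330,300:460];cv2.imwrite("pics/t12z.png",cv2.resize(a,None,fx=3.4,fy=3.4,interpolation=cv2.INTER_CUBIC))
print("now leg top rear",(inv(f,ray("top",tz([(331,283),(387,306)]),.048))*1e3).round(1))
print("side leg top rear",(inv(f,ray("side",sz([(346,243),(402,226)]),.048))*1e3).round(1))
# base edge and stop-top
print("base far corners",(inv(f,ray("top",tz([(305,88),(514,182)]),.016))*1e3).round(1))
```

```text
now leg top rear [[  4.5  18.4  48. ]
 [  6.3 -19.3  48. ]]
side leg top rear [[ 10.9  13.9  48. ]
 [  9.7 -24.   48. ]]
base far corners [[116.8  91.7  16. ]
 [118.2 -57.5  16. ]]
```

View pics/t12z.png

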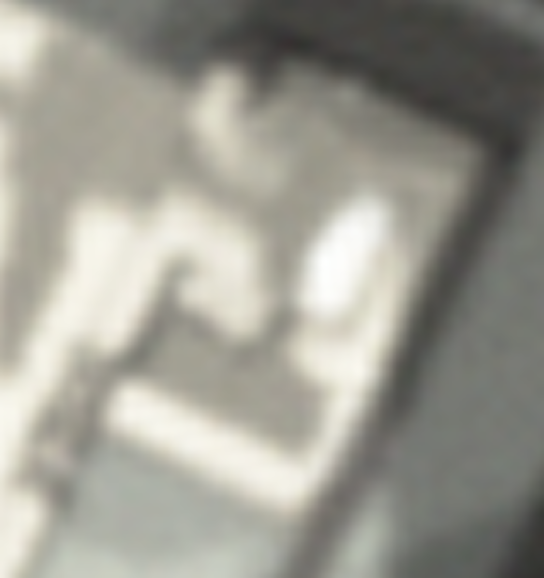

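The rear edge of the leg measures at fixture x 4.5–6.3 mm, and fully home is 5. The front edge butts against the dark stop face, and the lever is back up at the side-view angle. The arm is clear, so I'll hand in.

Emit:
carry_out(translation=[[0, 0, 0], [0, 0, 0], [0, 0, 0], [0, 0, 0]], turn=[0, 0, 0, 0], gripper=[0.52, 0.52, 0.52, 0.52])

```text
time_s: 11.92
tool_pos: [0.4269, 0.1008, 0.1847]
tool_rot: [-179.9, -0.0, 66.0]
force: [-0.0, -0.2, 0.4]
grip_width: 0.0452
```

Run:
```python
from h import *
go([],np.load("f.npy"))
print(sign_off())
```

```text
t 11.925 pos [0.4269 0.1008 0.1847] rot [-1.7993e+02 -3.0000e-02  6.5990e+01] F [-0.  -0.2  0.4] w 0.0452
fixture xyz mm, tip z [-131.7   29.5  184.7] 176.6798442674692
the job is handed in; nothing more can be done
None
```

The bracket is loaded against the end stop with the lever released, and I handed the job in at about 12 s. I pressed the lever down with one fingertip (about 9 N). With it held, I pushed the bracket with the other fingertip until it stalled against the stop (push force up from about 8 to 13.6 N). I then lifted off and moved clear.

**Last checks:**
- **Bracket position:** the top view puts the bracket's rear face at fixture x 4.5–6.3 mm; fully home is 5 mm. Its front edge appears to touch the stop.
- **Clip:** the lever is up again with the jaw over the bracket. I judged this by eye and did not measure the clip angle or clamping force.
- **Surroundings:** by eye, the spare bracket, tin and socket are where they started, and the tool reads close to zero force.

**What disagreed:**
- **Side camera:** it put the rear face at about 10 mm, 4–6 mm beyond the top view. That is past the stop, so I trusted the top view and the stall.
- **Fingertip height:** the fingertips were about 20 mm higher than the stated 8 mm offset, so I found the lever by feel.
- **Pusher back-off:** the tool barely moved back before I lifted. It slid back a few millimetres during the lift, and the bracket stayed home.

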